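# Shake waxed drawer knobs out over a drying tray and put its dust cover on

## Robot

A 7-joint arm with a two-finger parallel gripper is mounted at the origin on a cart in front of the work surface, level with it; the furniture and walls round the work are solid. World frame = base frame: x ahead of the robot, y to its left, z up, the work surface at z = 0. Lengths are in m, angles in rad, forces in N, time in s.
With the tool pointing down it reaches from about 0.4 to 0.85 m from the base axis. Payload 10.4 kg.
Tool frame: the origin (TCP) lies between the finger pads; the fingertips stand r.nose_length ahead of it and the grasp point (between the pads) lies 6 mm ahead of it (r.nose_length is the distance from the TCP to the fingertips, in m); z points along the fingers, x is the direction in which the jaws open and shut, and the axes are right-handed (so a half turn about z gives the same grasp; the last joint's range is limited). The gripper opens to 87 mm and grips with 3 to 60 N. Pads are 19 mm wide; open, the fingers measure 117 mm over their backs; the gripper's body (75 mm by 190 mm) begins 51 mm behind the grasp point.
Start: joints at [1.196, 0.332, -0.065, 1.46, 0.022, 1.35, -0.088], TCP at [0.215, -0.587, 0.248] pointing down, gripper open.
Joint ranges: [-2.6, 2.6], [-0.5, 2.12], [-1.47, 1.34], [0.16, 2.42], [-1.27, 4.41], [0.06, 2.06], [-2.6, 2.6]. Speed limits (rad/s): [2.22, 2.22, 2.79, 2.79, 3.14, 3.14, 3.14].

## Interface

Orientations are given as a unit quaternion [x, y, z, w].
In Python, from bench import r gives the robot as it stands. The module is installed in compiled form; this text tells all that it offers.
- The arm moves only by the shell command python3 -m creep 'ROWS' [OPENING] [FORCE]. ROWS is JSON, a list of rows, each an object of numbers: "x", "y", "z": the shift along the world's x, y, z in m; "spin": the turn about the world's z in degrees. In form: [{"x": .., "y": .., "z": .., "spin": ..}, ...]. A call has 1 to 12 rows; each row is the pose to reach, as a shift and turn from the pose commanded when the call began; what a row does not reach only later rows make up. A row lasts 1/8 s, in which the tool goes at most 62.5 mm and 10.7 degrees, less where a joint would pass 70% of its speed; a pose out of reach is approached as far as the arm can. A call with a gripper value outside its range is refused whole. OPENING is the finger opening in m, from 0 to 0.087, set as the call begins (- or left out, the last holds). The fingers move at their own pace and stop on an object; FORCE is the grip in N (left out, the last holds). Time passes only in rows, so rows that repeat a pose let the fingers close. It gives the time, the measured TCP pose, the force and the opening at its end, in the units of the state.
- r.read_state(): the state, without advancing time (a new reading comes with each control period).
- r.camera(name): name is "scene" or "top" or "wrist"; returns a dict with "pixels" (420x560x3 uint8, blue, green, red), "z_map" (420x560 float32, m along the optical axis (not along the pixel's ray), 0 where there is no reading), "K" (3x3 intrinsics, pixels), "R" (3x3) and "t" (3): a world point X has camera coordinates R X + t. Camera axes: x right, y down, z forward; pixel columns grow to the right and rows downward; lengths in m; the calibration is good to about 2 mm. A picture is of the moment at which its call begins.
- r.close_job(): hands the job in, once; it reports no verdict.
The state is a dict: "time": time; "joint_positions": joint angles; "joint_vel": joint speeds; "joint_torque": joint torques, N m; "ee_pos": TCP position; "eef_rot": TCP orientation; "ft_force": force on the tool from outside, world axes, zero at the start; "torque": the same for the moment, N m; "width": finger opening in m.
Only numpy, scipy, OpenCV 4.12 (cv2) and the standard library are available. Lean on these libraries where they do the work, as an engineer would, in place of code of your own. Each camera call takes 0.05 s, during which the arm holds its last target. There are 200 camera calls.

## Task

The eight little drawer knobs in the steel shaker have just been tumbled in wax and must now dry in a tray: take the shaker by its wooden grip and shake them out evenly over the drying tray, so that all eight lie in the tray and each of its four bays gets at least one. Stand the shaker back on the bench on its flat bottom, clear of the tray, then lower the drilled dust cover over the tray's four posts until it rests level on all four shoulders, and let go. Leave the wax tin and the sanding block where they are.

Things in the scene. Friction and masses are not known exactly. Their poses are not given: they have to be found in the camera images.
- tray: Drying tray of pale wood, 200 x 150 mm (x by y), fixed; has posts and bays (the cover, a flat board, may lie left or right of it). Origin: centre of its underside, z up. Floor top at z 6 mm; rails 24 mm high round an inner space of 156 x 134 mm; two battens, 5 mm wide and 16 mm high, cross at the centre along x = 0 and y = 0 and part it into four bays of 75 x 64 mm.
- tray_seat (a point): Centre of the plane of the tray's four post shoulders, 46 mm above its underside, axes as the tray's; the cover's underside comes to rest here. The posts stand on the end rails at x +-88, y +-57 mm: 14 mm thick up to the shoulder, then a metal pin of 8.4 mm with a bevelled tip, up to 64 mm above the tray's underside.
- cover_grip (a point): Dust cover: loose plywood board 200 x 150 x 6 mm (x by y) with four 12.5 mm holes at x +-88, y +-57 mm; fits either way round; 0.18 to 0.35 kg; starts flat on the cardboard. On top, along x, a grip batten 100 long, 20 wide (y), 40 mm high. This point: in the batten's middle, 30 mm above the board's underside, 24 mm above its top; z up.
- shaker_grip (a point): Loose steel shaker box, 120 long (x), 54 wide, 38 mm high, spout at its +x end, about 0.4 kg with knobs; on its hood a wooden grip 78 long (x), 22 wide (y), 42 mm high, top 80 mm above the bottom. This point: middle of the grip, 63 mm above the flat bottom, 25 mm above the hood, 8 mm behind the box's middle; x points out of the spout, z up.
- shaker_mouth (a point): Pouring edge of the shaker: middle of the floor's front edge, 68 mm ahead of (x) and 56 mm below shaker_grip; axes alike. The last 30 mm of floor are turned up 7 degrees, so knobs stay in while it is level; they slide out a few at a time when it is tipped spout down by about 28 to 45 degrees and shaken.
- knob1_c (a point): Turned wooden drawer knob, a short barrel 18 mm in diameter and 18 mm high, 12 g; all eight are alike and start inside the shaker on its floor. This point: its centre.
- knob2_c (a point): Turned wooden drawer knob, a short barrel 18 mm in diameter and 18 mm high, 12 g; all eight are alike and start inside the shaker on its floor. This point: its centre.
- knob3_c (a point): Turned wooden drawer knob, a short barrel 18 mm in diameter and 18 mm high, 12 g; all eight are alike and start inside the shaker on its floor. This point: its centre.
- knob4_c (a point): Turned wooden drawer knob, a short barrel 18 mm in diameter and 18 mm high, 12 g; all eight are alike and start inside the shaker on its floor. This point: its centre.
- knob5_c (a point): Turned wooden drawer knob, a short barrel 18 mm in diameter and 18 mm high, 12 g; all eight are alike and start inside the shaker on its floor. This point: its centre.
- knob6_c (a point): Turned wooden drawer knob, a short barrel 18 mm in diameter and 18 mm high, 12 g; all eight are alike and start inside the shaker on its floor. This point: its centre.
- knob7_c (a point): Turned wooden drawer knob, a short barrel 18 mm in diameter and 18 mm high, 12 g; all eight are alike and start inside the shaker on its floor. This point: its centre.
- knob8_c (a point): Turned wooden drawer knob, a short barrel 18 mm in diameter and 18 mm high, 12 g; all eight are alike and start inside the shaker on its floor. This point: its centre.
- wax_pot: Bystander: plain flat round wax tin 86 mm across, 32 mm high, standing behind the tray and cover, on the cardboard's far side; leave alone. Origin: centre of its underside.
- sanding_block: Bystander: cork block 57 x 87 x 29 mm, left of the wax tin; leave alone. Origin: centre of its underside.

How it is judged:
By the outcome, as a careful person would: the job done as asked, in the order asked, and still so for the second after the job is handed in, with the robot touching nothing.
It also fails if it takes over 72 s, if anything falls off the work surface, if the arm or the gripper's body presses on something with over 40 N, if the wrist force passes 120 N, or if a joint passes its speed limit or range.

## Working session

There is one attempt and no reset: what is moved stays moved. The work goes in short steps, Python scripts to look and compute and a shell command to move; the robot and the scene stay as the last step left them, time stands still between calls to the robot, and variables do not carry over. Pictures are saved under pics/ and viewed, about 8 in all and at most 12, crops included, and the job is handed in when it is done.

```bash
mkdir -p pics; cat > h.py <<'E'
import numpy as np, cv2
from bench import r
def snap(n,f,crop=None,s=1):
    c=r.camera(n); np.savez('last_'+n,**c); p=c['pixels']
    if crop: p=p[crop[0]:crop[1],crop[2]:crop[3]]
    cv2.imwrite('pics/'+f,cv2.resize(p,None,fx=s,fy=s)); return c
def cloud(c):
    z=c['z_map'];v,u=np.indices(z.shape);K=c['K']
    P=np.stack([(u-K[0,2])/K[0,0]*z,(v-K[1,2])/K[1,1]*z,z],-1)
    W=(P-c['t'])@c['R']; W[z==0]=np.nan; return W
E
python3 - <<'E'
from h import *
a=snap('top','a.png'); b=snap('scene','b.png')
print(r.read_state(), r.nose_length)
cv2.imwrite('pics/ab.png',cv2.resize(np.hstack([a['pixels'],b['pixels']]),(800,300)))
E
```

```text
{'time': 0.1, 'joint_positions': array([ 1.19639766,  0.33280124, -0.06471425,  1.46085839,  0.02160815,
        1.34991259, -0.08851351]), 'joint_vel': array([ 1.58388560e-03, -1.36839274e-03, -7.98919210e-06, -2.57273942e-03,
       -2.12224323e-03,  7.61852145e-04,  4.21530245e-04]), 'joint_torque': array([ 1.10094541e-03, -6.24547362e+01,  2.45657534e-02, -3.90715456e+01,
       -6.14874344e-02,  3.65640863e-02,  7.12526639e-05]), 'ee_pos': array([ 0.21525953, -0.58641978,  0.24683767]), 'eef_rot': array([ 8.19940857e-01, -5.72447883e-01, -5.43447194e-04, -3.41513427e-04]), 'ft_force': array([-0.48175029,  0.18823728,  0.23387621]), 'torque': array([-0.00860615, -0.03711167, -0.02860782]), 'width': 0.08714355562369648} 0.025
```

View pics/a.png

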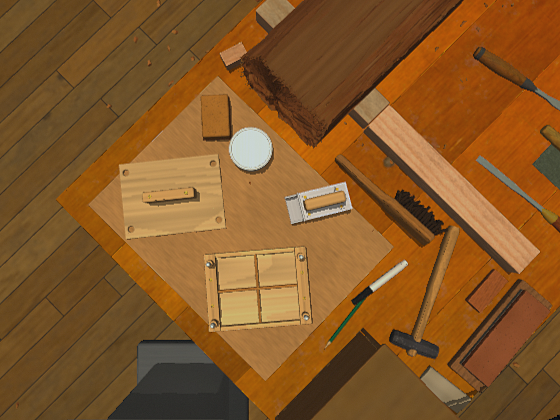

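View pics/b.png

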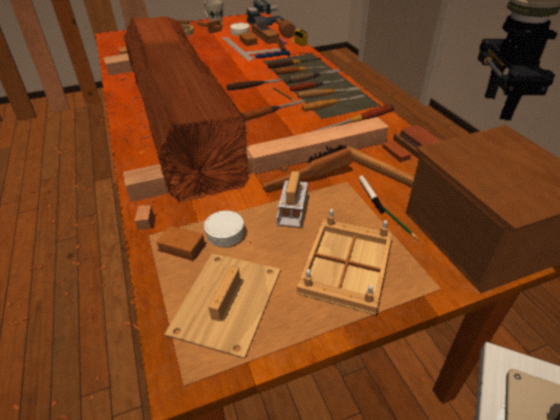

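Top view: tray centre about (258,289), cover (173,196), shaker (320,203) with its spout to image left, tin (250,150), block (215,116). Now measure them with the depth data.

```bash
python3 - <<'E'
from h import *
c=dict(np.load('last_top.npz'));W=cloud(c);p=c['pixels'].astype(int)
print('axes of image: ',W[289,258],W[289,268]-W[289,258],W[299,258]-W[289,258])
def reg(lo,hi,box,name):
    u0,u1,v0,v1=box; m=np.zeros(W.shape[:2],bool); m[v0:v1,u0:u1]=1
    m&=(W[...,2]>lo)&(W[...,2]<hi); q=W[m]
    rc=cv2.minAreaRect((q[:,:2]*1000).astype(np.float32)); 
    print(name,len(q),'med z',np.median(q[:,2]).round(4),'rect',np.round(rc[0],1),np.round(rc[1],1),round(rc[2],1),'px',np.argwhere(m)[:,::-1].mean(0).round(1)); return q
reg(.070,.09,(280,360,170,235),'shaker grip')
reg(.030,.06,(280,360,170,235),'shaker hood')
reg(.002,.06,(275,360,170,235),'shaker all')
reg(.037,.055,(135,205,175,215),'cover batten')
reg(.003,.012,(110,235,145,245),'cover board')
reg(.015,.07,(195,320,240,340),'tray all')
for n,b in dict(bl=(200,222,255,275),br=(294,314,245,266),fl=(200,224,315,332),fr=(296,318,308,326)).items(): reg(.038,.075,b,'post '+n)
reg(.02,.05,(225,275,125,175),'tin'); reg(.02,.05,(195,235,90,142),'block')
E
```

```text
axes of image:  [ 0.41727507 -0.22780227  0.02029002] [-0.00142846 -0.01952431 -0.01223323] [-1.99610647e-02  4.95161306e-06 -3.99462346e-03]
shaker grip 491 med z 0.0816 rect [ 588.3 -353. ] [22. 78.] 13.9 px [324.6 200.4]
shaker hood 926 med z 0.0406 rect [ 591.1 -358.7] [ 63.6 155.5] 19.2 px [323.3 201.7]
shaker all 3115 med z 0.0049 rect [ 589.8 -345.7] [129.5 170. ] 0.2 px [313.9 204.3]
cover batten 560 med z 0.0479 rect [600.  -54.3] [20.3 99.8] 6.6 px [168.2 194.8]
cover board 8031 med z 0.0078 rect [604.1 -52.9] [200.2 251.2] 0.3 px [173.6 196.4]
tray all 2929 med z 0.0259 rect [ 418.2 -226.3] [150.3 200.2] 4.7 px [256.7 289.7]
post bl 44 med z 0.0508 rect [ 467.9 -134.1] [12.1 13.1] 45.6 px [208.8 263.9]
post br 44 med z 0.0498 rect [ 482.7 -308.8] [12.6 12.8] 64.3 px [300.2 256.3]
post fl 49 med z 0.0496 rect [ 355.8 -144.1] [13.6 10.2] 66.4 px [213. 324.]
post fr 48 med z 0.0489 rect [ 370.3 -318. ] [10.3 13.2] 35.4 px [305.2 316.4]
tin 1570 med z 0.0338 rect [ 694.5 -207.5] [93.8 89.4] 89.2 px [249.5 148.2]
block 1219 med z 0.0312 rect [ 753.5 -145.6] [96.8 63.5] 3.4 px [215.3 116.6]
```

```bash
python3 - <<'E'
from h import *
for n in ('top','scene'):
    W=cloud(dict(np.load(f'last_{n}.npz'))); q=W[(W[...,2]>.06)&(W[...,1]<-.1)&(W[...,1]>-.8)&(W[...,0]>0)&(W[...,0]<.8)]
    for x in np.arange(0,.8,.1): print(n,x.round(1),[ (round(float(t[:,2].max()),2) if len(t:=q[(abs(q[:,0]-x-.05)<.05)&(abs(q[:,1]-y)<.05)])>3 else '-') for y in np.arange(-.15,-.8,-.1)])
E
python3 -m creep '[{"x":0.05,"y":0.03,"spin":10},{"x":0.10,"y":0.06,"spin":20},{"x":0.155,"y":0.09,"spin":30},{"x":0.21,"y":0.12,"spin":40},{"x":0.265,"y":0.15,"spin":50},{"x":0.32,"y":0.18,"spin":60},{"x":0.379,"y":0.207,"z":-0.03,"spin":70},{"x":0.379,"y":0.207,"z":-0.07,"spin":80},{"x":0.379,"y":0.207,"z":-0.09,"spin":83.7},{"x":0.379,"y":0.207,"z":-0.09,"spin":83.7}]' 0.06 20
```

```text
top 0.0 ['-', '-', '-', '-', '-', '-', '-']
top 0.1 ['-', 0.1, '-', '-', '-', '-', '-']
top 0.2 ['-', 0.11, 0.19, 0.19, 0.19, 0.31, '-']
top 0.3 [0.07, '-', 0.18, 0.19, '-', '-', '-']
top 0.4 [0.07, '-', 0.07, '-', '-', '-', '-']
top 0.5 ['-', '-', 0.09, '-', 0.07, '-', '-']
top 0.6 ['-', '-', 0.24, '-', '-', '-', '-']
top 0.7 ['-', 0.24, 0.24, 0.23, '-', '-', '-']
scene 0.0 ['-', '-', 0.18, 0.18, 0.18, '-', '-']
scene 0.1 ['-', 0.18, 0.18, 0.33, 0.44, '-', '-']
scene 0.2 ['-', 0.18, 0.18, 0.33, 0.44, 0.4, '-']
scene 0.3 [0.07, '-', 0.18, 0.18, '-', '-', '-']
scene 0.4 [0.07, '-', 0.07, '-', '-', '-', '-']
scene 0.5 ['-', '-', 0.08, '-', 0.06, '-', '-']
scene 0.6 ['-', '-', 0.24, '-', '-', '-', '-']
scene 0.7 ['-', 0.24, 0.24, 0.23, '-', '-', '-']invalid input at $[0]: expected keys x, y, z, spin
```

```bash
python3 - <<'E'
from h import *
W=np.vstack([cloud(dict(np.load(f'last_{n}.npz'))).reshape(-1,3) for n in ('top','scene')])
for y in np.arange(-.5,-.2,.03):
    q=W[(abs(W[:,1]-y)<.015)&(W[:,0]>.5)&(W[:,0]<1)&(W[:,2]>.1)]; print(y.round(2),'log min x', np.sort(q[:,0])[3:4], end=' ')
    q=W[(abs(W[:,1]-y)<.015)&(W[:,0]<.5)&(W[:,0]>.2)&(W[:,2]>.12)&(W[:,2]<.2)]; print('chest max x', np.sort(q[:,0])[-4:-3])
E
python3 -m creep '[{"x":0.05,"y":0.03,"z":0,"spin":10},{"x":0.10,"y":0.06,"z":0,"spin":20},{"x":0.155,"y":0.09,"z":0,"spin":30},{"x":0.21,"y":0.12,"z":0,"spin":40},{"x":0.265,"y":0.15,"z":0,"spin":50},{"x":0.32,"y":0.18,"z":0,"spin":60}]' 0.06 20
```

```text
-0.5 log min x [0.83882317] chest max x [0.29903092]
-0.47 log min x [0.80969828] chest max x [0.327586]
-0.44 log min x [0.77981334] chest max x [0.34733456]
-0.41 log min x [0.74829649] chest max x [0.33505426]
-0.38 log min x [0.72134407] chest max x [0.30417789]
-0.35 log min x [0.68464999] chest max x [0.27435766]
-0.32 log min x [0.68100368] chest max x [0.24493757]
-0.29 log min x [0.71641444] chest max x [0.21406257]
-0.26 log min x [0.74710944] chest max x []
-0.23 log min x [0.77653731] chest max x []
time: 0.85
ee_pos: [0.5362, -0.4059, 0.2473]
eef_rot: [0.997, -0.083, -0.0, -0.0]
ft_force: [1.4, -1.5, 0.6]
width: 0.0599
```

```bash
python3 - <<'E'
from h import *
for n in ('top','scene'):
    W=cloud(dict(np.load(f'last_{n}.npz'))).reshape(-1,3)
    for z in np.arange(.03,.25,.02):
        q=W[(abs(W[:,2]-z)<.01)&(W[:,0]>.62)&(W[:,0]<.76)&(W[:,1]<-.25)&(W[:,1]>-.45)]
        q=q[np.argsort(q[:,0])][:4]; print(n,z.round(2),len(q),q[:3].round(3).tolist())
E
python3 -m creep '[{"x":0.01,"y":0.01,"z":0,"spin":10},{"x":0.02,"y":0.0,"z":0,"spin":20},{"x":0.02,"y":0.0,"z":0,"spin":20}]'
python3 - <<'E'
from h import *
snap('wrist','w1.png'); print(r.read_state()['ee_pos'])
E
```

```text
top 0.03 4 [[0.62, -0.436, 0.026], [0.621, -0.435, 0.021], [0.621, -0.399, 0.04]]
top 0.05 4 [[0.62, -0.384, 0.044], [0.62, -0.377, 0.043], [0.62, -0.373, 0.043]]
top 0.07 4 [[0.691, -0.329, 0.074], [0.693, -0.327, 0.064], [0.694, -0.329, 0.079]]
top 0.09 4 [[0.685, -0.33, 0.087], [0.687, -0.33, 0.087], [0.687, -0.329, 0.097]]
top 0.11 4 [[0.682, -0.33, 0.112], [0.684, -0.331, 0.114], [0.684, -0.333, 0.113]]
top 0.13 4 [[0.685, -0.331, 0.135], [0.688, -0.331, 0.12], [0.689, -0.333, 0.135]]
top 0.15 4 [[0.685, -0.334, 0.144], [0.686, -0.333, 0.151], [0.686, -0.336, 0.158]]
top 0.17 4 [[0.681, -0.336, 0.169], [0.682, -0.336, 0.17], [0.685, -0.334, 0.175]]
top 0.19 4 [[0.686, -0.337, 0.183], [0.688, -0.336, 0.185], [0.69, -0.333, 0.187]]
top 0.21 4 [[0.682, -0.334, 0.219], [0.686, -0.336, 0.219], [0.686, -0.335, 0.202]]
top 0.23 4 [[0.687, -0.332, 0.229], [0.688, -0.337, 0.222], [0.689, -0.334, 0.227]]
scene 0.03 4 [[0.621, -0.388, 0.039], [0.622, -0.395, 0.037], [0.623, -0.397, 0.039]]
scene 0.05 4 [[0.694, -0.323, 0.058], [0.694, -0.322, 0.053], [0.695, -0.325, 0.059]]
scene 0.07 4 [[
[... 216 characters left out ...]
 [0.682, -0.333, 0.111]]
scene 0.13 4 [[0.681, -0.329, 0.138], [0.685, -0.332, 0.138], [0.685, -0.331, 0.13]]
scene 0.15 4 [[0.684, -0.337, 0.156], [0.685, -0.335, 0.156], [0.688, -0.335, 0.156]]
scene 0.17 4 [[0.681, -0.334, 0.173], [0.684, -0.331, 0.174], [0.684, -0.334, 0.163]]
scene 0.19 4 [[0.684, -0.334, 0.194], [0.686, -0.336, 0.188], [0.686, -0.331, 0.186]]
scene 0.21 4 [[0.677, -0.333, 0.218], [0.683, -0.333, 0.205], [0.685, -0.338, 0.216]]
scene 0.23 4 [[0.686, -0.33, 0.234], [0.688, -0.336, 0.224], [0.688, -0.333, 0.227]]
time: 1.23
ee_pos: [0.5548, -0.4073, 0.2466]
eef_rot: [0.996, 0.088, -0.0, -0.001]
ft_force: [0.2, 0.3, -0.7]
width: 0.0599
[ 0.55448417 -0.40716419  0.24680132]
```

View pics/w1.png

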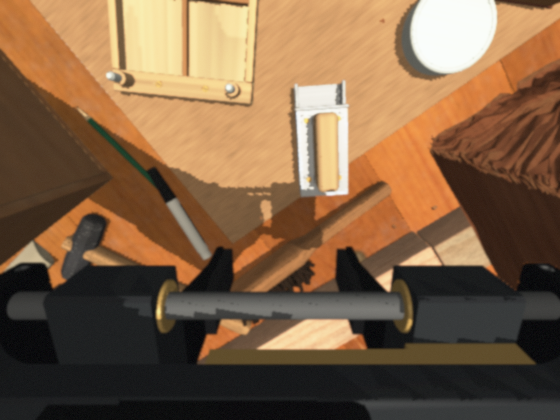

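Wrist view: shaker near (320,140), the log's corner near (435,150); the gripper body runs along the jaws. Gripping straight over the handle would touch the log, so I'll approach 20 mm nearer and let the jaws centre the shaker.

```bash
python3 -m creep '[{"x":0.01,"y":0.011,"z":-0.03,"spin":3.8},{"x":0.021,"y":0.023,"z":-0.08,"spin":3.8},{"x":0.021,"y":0.023,"z":-0.13,"spin":3.8},{"x":0.021,"y":0.023,"z":-0.16,"spin":3.8},{"x":0.021,"y":0.023,"z":-0.18,"spin":3.8},{"x":0.021,"y":0.023,"z":-0.18,"spin":3.8}]' 0.087 10
python3 -m creep '[{"x":0,"y":0,"z":0,"spin":0},{"x":0,"y":0,"z":0,"spin":0},{"x":0,"y":0,"z":0,"spin":0},{"x":0,"y":0,"z":0,"spin":0},{"x":0,"y":0,"z":0,"spin":0},{"x":0,"y":0,"z":0,"spin":0}]' 0.045 10
python3 -m creep '[{"x":0,"y":0,"z":0,"spin":0},{"x":0,"y":0,"z":0,"spin":0},{"x":0,"y":0,"z":0,"spin":0},{"x":0,"y":0,"z":0,"spin":0}]' 0.0 10
python3 - <<'E'
from h import *
c=snap('scene','s2.png',(140,300,200,420),3); c=snap('top','t2.png')
E
```

```text
time: 2.02
ee_pos: [0.5762, -0.3842, 0.0679]
eef_rot: [0.993, 0.12, 0.001, 0.0]
ft_force: [-0.8, 0.7, -0.1]
width: 0.0867
time: 2.78
ee_pos: [0.5763, -0.384, 0.0678]
eef_rot: [0.993, 0.122, 0.0, 0.0]
ft_force: [3.4, 0.1, 1.0]
width: 0.0455
time: 3.28
ee_pos: [0.576, -0.384, 0.0678]
eef_rot: [0.993, 0.122, 0.0, 0.0]
ft_force: [2.9, 0.1, 1.8]
width: 0.0242
```

View pics/s2.png

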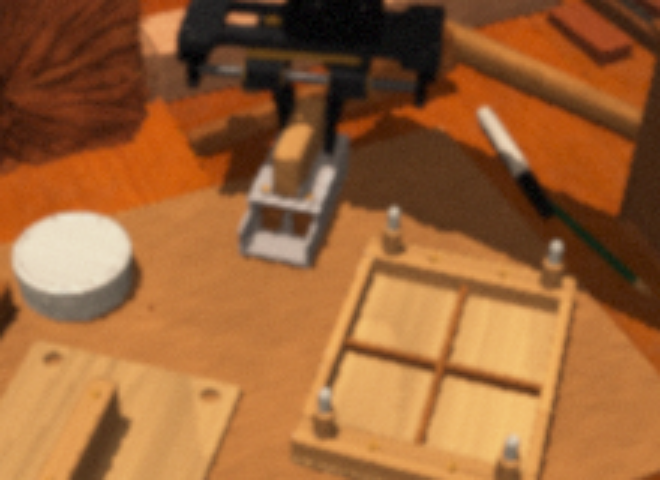

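The fingers hold the rear of the grip and the shaker stands flat on the bench. Now a small lift with low force to learn how it pivots.

```bash
cat >> h.py <<'E'
def tilt(save=None):
    """profile of shaker along its forward axis relative to grasp"""
    s=r.read_state(); q=s['eef_rot']; g=s['ee_pos']-[0,0,.006]
    yaw=2*np.arctan2(q[1],q[0]); f=np.array([-np.sin(yaw),np.cos(yaw)]); l=np.array([np.cos(yaw),np.sin(yaw)])
    out=[]
    for n in ('top','scene'):
        c=r.camera(n); 
        if save: cv2.imwrite(f'pics/{save}_{n}.png',c['pixels'])
        W=cloud(c).reshape(-1,3); d=W[:,:2]-g[:2]; F=d@f; L=d@l
        m=(abs(L)<.0085)&(F>.012)&(F<.13)&(W[:,2]>g[2]-.11)&(W[:,2]<.3)
        out.append(np.c_[F[m],W[m,2]-g[2]])
    o=np.vstack(out); hull=[]
    for a in np.arange(.015,.13,.005):
        z=o[abs(o[:,0]-a)<.0025,1]; hull.append(None if len(z)<2 else round(float(np.sort(z)[-2])*1000))
    t=[(a,z) for a,z in zip(np.arange(.015,.13,.005),hull) if z is not None]
    print('yaw',np.degrees(yaw).round(1),'g',g.round(4),'w',s['width'].round(4),'t',s['time'].round(2),'F',s['ft_force'].round(1),'\nprof',[(round(a*1000),z) for a,z in t])
    a=np.array(t)[:5]; a=a[a[:,0]<.04]; print('tilt', -np.degrees(np.polyfit(a[:,0]*1000,a[:,1],1)[0]*1).round(1) if 0 else -np.degrees(np.arctan(np.polyfit(a[:,0]*1000,a[:,1],1)[0])).round(1))
E
python3 -m creep '[{"x":0,"y":0,"z":0,"spin":0},{"x":0,"y":0,"z":0.005,"spin":0},{"x":0,"y":0,"z":0.01,"spin":0},{"x":0,"y":0,"z":0.015,"spin":0},{"x":0,"y":0,"z":0.015,"spin":0}]' 0 15
python3 -c "from h import *; tilt()"
```

```text
time: 4.0
ee_pos: [0.5759, -0.3842, 0.083]
eef_rot: [0.993, 0.121, 0.0, 0.0]
ft_force: [-0.6, -0.4, -5.6]
width: 0.0219Traceback (most recent call last):
  File "<string>", line 1, in <module>
    from h import *; tilt()
                     ~~~~^^
  File "h.py", line 26, in tilt
    print('yaw',np.degrees(yaw).round(1),'g',g.round(4),'w',s['width'].round(4),'t',s['time'].round(2),'F',s['ft_force'].round(1),'\nprof',[(round(a*1000),z) for a,z in t])
                                                            ^^^^^^^^^^^^^^^^
AttributeError: 'float' object has no attribute 'round'
```

```bash
sed -i "s/s\['width'\].round(4)/round(float(s['width']),4)/; s/s\['time'\].round(2)/round(float(s['time']),2)/" h.py
python3 -c "from h import *; tilt('q1')"
```

```text
yaw 14.0 g [ 0.5757 -0.384   0.0765] w 0.022 t 4.1 F [ 0.1 -0.2 -4.4] 
prof [(15, 19), (20, 128), (25, 131), (30, 170), (35, 170), (40, 223), (45, 220), (50, 23), (55, 21), (60, 21), (65, 21), (70, 21), (75, -20), (80, -52), (85, -54), (90, -54), (95, -51), (100, -54), (105, -72), (110, -72), (115, -71), (120, -71), (125, -72)]
tilt -81.7
```

```bash
sed -i 's/(W\[:,2\]<.3)/(W[:,2]<g[2]+.03)/; s/a\[:,0\]<.04/(a[:,0]>.0)/; s/np.array(t)\[:5\]/np.array([x for x in t if .045<x[0]<.068])/' h.py
cat >> h.py <<'E'
C=np.array([.4185,-.2263]);U=np.array([-.083,.9965]);V=np.array([.9965,.083])
def bays(save=None):
    for n in ('top','scene'):
        c=r.camera(n)
        if save: cv2.imwrite(f'pics/{save}_{n}.png',c['pixels'])
        W=cloud(c).reshape(-1,3); d=W[:,:2]-C; x=d@U*1000; y=d@V*1000; z=W[:,2]*1000-1.7; o={}
        for nm,sx,sy in (('A -+',-1,1),('B --',-1,-1),('C ++',1,1),('D +-',1,-1)):
            i=(x*sx>4)&(x*sx<76)&(y*sy>4)&(y*sy<65); k=i&(z>13)&(z<32)
            im=np.zeros((80,80),np.uint8); im[(y[k]*sy).astype(int),(x[k]*sx).astype(int)]=1
            im=cv2.morphologyEx(im,cv2.MORPH_CLOSE,np.ones((4,4)))
            N,_,st,ce=cv2.connectedComponentsWithStats(im)
            o[nm]=(int((i&(z<32)).sum()),[(int(ce[j][0]*sx),int(ce[j][1]*sy),int(st[j,4])) for j in range(1,N) if st[j,4]>25])
        print(n,o)
E
python3 -m creep '[{"x":0,"y":0,"z":0.02,"spin":0},{"x":-0.01,"y":0.005,"z":0.05,"spin":-1},{"x":-0.03,"y":0.015,"z":0.075,"spin":-3},{"x":-0.055,"y":0.03,"z":0.082,"spin":-5},{"x":-0.08,"y":0.045,"z":0.082,"spin":-7},{"x":-0.105,"y":0.06,"z":0.082,"spin":-9},{"x":-0.117,"y":0.065,"z":0.082,"spin":-9.2},{"x":-0.119,"y":0.065,"z":0.082,"spin":-9.2}]' 0 40
python3 -c "from h import *; tilt(); bays()"
```

```text
time: 5.2
ee_pos: [0.457, -0.3194, 0.1657]
eef_rot: [0.999, 0.042, 0.001, 0.001]
ft_force: [0.2, 0.4, -5.3]
width: 0.0219
yaw 4.8 g [ 0.457  -0.3194  0.1597] w 0.0219 t 5.2 F [ 0.2  0.4 -5.3] 
prof [(15, 20), (20, 19), (25, 20), (30, 20), (35, 21), (40, 21), (45, 21), (50, 21), (55, 21), (60, 21), (65, 22), (70, 18), (75, -21), (80, -54), (85, -54), (90, -54), (95, -52), (100, -55)]
tilt -2.3
top {'A -+': (187, []), 'B --': (530, []), 'C ++': (1093, []), 'D +-': (1118, [])}
scene {'A -+': (1115, []), 'B --': (1125, []), 'C ++': (863, []), 'D +-': (742, [])}
```

```bash
python3 -m creep '[{"x":0,"y":0,"z":0,"spin":0},{"x":0,"y":0,"z":0,"spin":0}]' 0 11
python3 -c "from h import *; tilt()"
```

```text
time: 5.65
ee_pos: [0.4571, -0.319, 0.1644]
eef_rot: [0.999, 0.042, 0.0, -0.0]
ft_force: [-0.1, 0.5, -3.9]
width: 0.022
yaw 4.8 g [ 0.4571 -0.319   0.1584] w 0.022 t 5.65 F [-0.1  0.5 -3.9] 
prof [(15, 20), (20, 20), (25, 20), (30, 19), (35, 21), (40, 21), (45, 21), (50, 21), (55, 22), (60, 20), (65, 21), (70, 18), (75, -19), (80, -55), (85, -54), (90, -54), (95, -53), (100, -54)]
tilt 1.1
```

```bash
sed -i 's/\.045<x\[0\]<\.068/.012<x[0]<.068 and x[1]>-60/' h.py
python3 -m creep '[{"x":0,"y":0,"z":0,"spin":0},{"x":0,"y":0,"z":0,"spin":0}]' 0 8
python3 -c "from h import *; tilt()"
```

```text
time: 6.0
ee_pos: [0.4569, -0.319, 0.1646]
eef_rot: [0.999, 0.042, 0.0, 0.0]
ft_force: [0.4, 0.7, -4.7]
width: 0.0219
yaw 4.8 g [ 0.4569 -0.319   0.1586] w 0.0219 t 6.0 F [ 0.4  0.7 -4.7] 
prof [(15, 17), (20, 16), (25, 14), (30, 13), (35, 15), (40, 15), (45, 15), (50, 14), (55, 13), (60, 12), (65, 11), (70, 10), (75, 2), (80, -67), (85, -66), (90, -68)]
tilt 4.9
```

```bash
python3 -m creep '[{"x":0,"y":0,"z":0,"spin":0},{"x":0,"y":0,"z":0,"spin":0}]' 0 8
python3 -c "from h import *; tilt()"
```

```text
time: 6.35
ee_pos: [0.4568, -0.319, 0.1646]
eef_rot: [0.999, 0.041, 0.0, 0.0]
ft_force: [0.4, -0.2, -5.1]
width: 0.0221
yaw 4.8 g [ 0.4568 -0.319   0.1586] w 0.0221 t 6.35 F [ 0.4 -0.2 -5.1] 
prof [(15, 16), (20, 12), (25, 10), (30, 7), (35, 7), (40, 6), (45, 4), (50, 0), (55, -2), (60, -5), (65, -7), (70, -9), (75, -14)]
tilt 23.2
```

```bash
python3 -m creep '[{"x":0,"y":0,"z":0,"spin":0},{"x":0,"y":0,"z":0,"spin":0}]' 0 50
python3 -c "from h import *; tilt(); bays('q2')"
```

```text
time: 6.7
ee_pos: [0.4569, -0.319, 0.1646]
eef_rot: [0.999, 0.041, 0.0, -0.0]
ft_force: [-0.0, 0.2, -4.6]
width: 0.0217
yaw 4.8 g [ 0.4569 -0.319   0.1586] w 0.0217 t 6.7 F [-0.   0.2 -4.6] 
prof [(15, 15), (20, 13), (25, 11), (30, 8), (35, 7), (40, 5), (45, 2), (50, 0), (55, -2), (60, -5), (65, -8), (70, -9), (75, -16)]
tilt 24.2
top {'A -+': (406, []), 'B --': (581, []), 'C ++': (1119, []), 'D +-': (1124, [])}
scene {'A -+': (1089, []), 'B --': (1139, []), 'C ++': (866, []), 'D +-': (743, [])}
```

View pics/q2_scene.png

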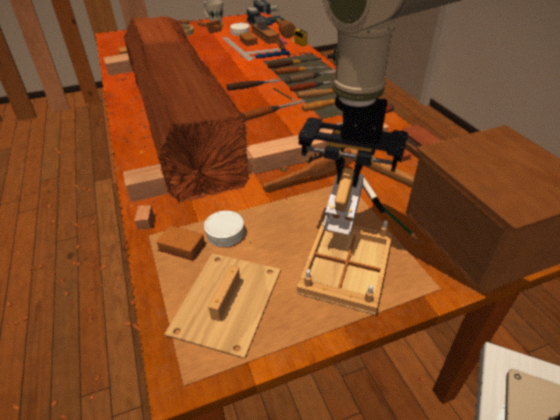

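The shaker is at about 24° over the right far bay with the mouth at about (338,222), and it is held firm. Shaking gently.

```bash
python3 -m creep '[{"x":0.001,"y":-0.015,"z":0,"spin":0},{"x":-0.001,"y":0.01,"z":0,"spin":0},{"x":0.001,"y":-0.015,"z":0,"spin":0},{"x":-0.001,"y":0.01,"z":0,"spin":0},{"x":0.001,"y":-0.015,"z":0,"spin":0},{"x":0.001,"y":-0.015,"z":0,"spin":0}]' 0 60
python3 -c "from h import *; tilt(); bays()"
```

```text
time: 7.65
ee_pos: [0.4573, -0.337, 0.1646]
eef_rot: [0.999, 0.04, 0.0, 0.001]
ft_force: [0.3, -0.4, -3.1]
width: 0.0216
yaw 4.6 g [ 0.4573 -0.337   0.1586] w 0.0216 t 7.65 F [ 0.3 -0.4 -3.1] 
prof [(15, 16), (20, 14), (25, 11), (30, 9), (35, 8), (40, 5), (45, 3), (50, 0), (55, -3), (60, -4), (65, -7), (70, -10), (75, -14), (80, -79)]
tilt 24.6
top {'A -+': (648, [(-20, 36, 871)]), 'B --': (1000, [(-20, -26, 311)]), 'C ++': (1126, [(25, 13, 267), (47, 23, 585)]), 'D +-': (1125, [])}
scene {'A -+': (1088, [(-19, 33, 781)]), 'B --': (1138, [(-27, -33, 217)]), 'C ++': (858, [(45, 19, 672)]), 'D +-': (737, [])}
```

```bash
python3 - <<'E'
from h import *
a=snap('top','x.png')['pixels'][235:345,190:330]; b=snap('scene','y.png')['pixels'][180:320,285:405]
cv2.imwrite('pics/ab3.png',np.hstack([cv2.resize(a,(400,314)),cv2.resize(b,(380,443))[:314+0]]) if 0 else np.hstack([cv2.copyMakeBorder(cv2.resize(a,(400,314)),0,129,0,0,0),cv2.resize(b,(380,443))]))
E
```

```text
(no output)
```

View pics/ab3.png

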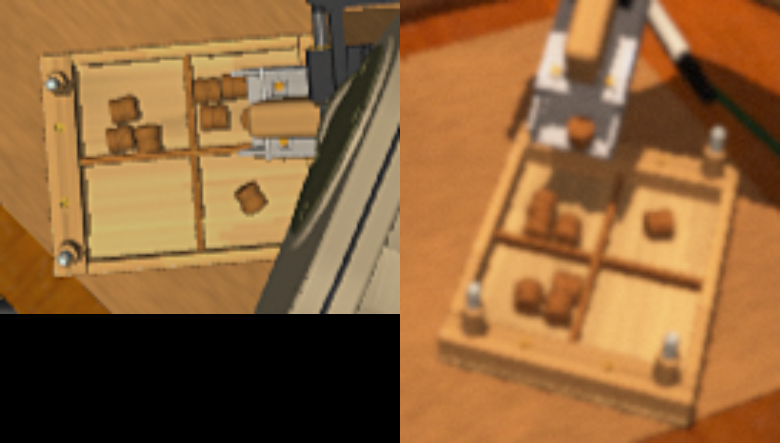

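Top crop: three knobs in bay A, at (207,88), (233,88) and (213,118), one in B at (250,198), three in C, at (123,108), (120,138) and (148,138), and none in D. The last knob sits on the spout lip (580,130 in the right half). I'll carry it gently sideways and tip it into D.

```bash
python3 -m creep '[{"x":-0.003,"y":0,"z":0,"spin":0},{"x":-0.008,"y":-0.001,"z":0,"spin":0},{"x":-0.015,"y":-0.001,"z":0,"spin":0},{"x":-0.023,"y":-0.002,"z":0,"spin":0},{"x":-0.031,"y":-0.003,"z":0,"spin":0},{"x":-0.039,"y":-0.003,"z":0,"spin":0},{"x":-0.046,"y":-0.004,"z":0,"spin":0},{"x":-0.052,"y":-0.004,"z":0,"spin":0},{"x":-0.057,"y":-0.005,"z":0,"spin":0},{"x":-0.060,"y":-0.005,"z":0,"spin":0},{"x":-0.060,"y":-0.005,"z":0,"spin":0}]' 0 60
python3 -m creep '[{"x":0,"y":0.004,"z":0,"spin":0},{"x":-0.001,"y":0.012,"z":0,"spin":0},{"x":-0.002,"y":0.024,"z":0,"spin":0},{"x":-0.004,"y":0.044,"z":0,"spin":0},{"x":-0.005,"y":0.065,"z":0,"spin":0},{"x":-0.005,"y":0.065,"z":0,"spin":0},{"x":-0.005,"y":0.065,"z":0,"spin":0},{"x":-0.005,"y":0.065,"z":0,"spin":0}]' 0 60
python3 -c "from h import *; tilt(); bays('q4')"
```

```text
time: 9.32
ee_pos: [0.3977, -0.3391, 0.1646]
eef_rot: [0.999, 0.041, 0.0, 0.0]
ft_force: [-0.2, 0.4, -3.3]
width: 0.0217
time: 10.32
ee_pos: [0.3928, -0.2744, 0.1646]
eef_rot: [0.999, 0.041, 0.0, 0.0]
ft_force: [0.8, -0.3, -3.1]
width: 0.0216
yaw 4.7 g [ 0.3928 -0.2744  0.1586] w 0.0216 t 10.32 F [ 0.8 -0.3 -3.1] 
prof [(15, 15), (20, 13), (25, 10), (30, 9), (35, 7), (40, 5), (45, 2), (50, 1), (55, -3), (60, -4), (65, -7), (70, -9), (75, -13)]
tilt 23.4
top {'A -+': (333, []), 'B --': (104, []), 'C ++': (1122, [(42, 20, 884)]), 'D +-': (730, [(51, -35, 228)])}
scene {'A -+': (1083, [(-19, 33, 704)]), 'B --': (692, []), 'C ++': (860, [(45, 19, 699)]), 'D +-': (738, [(53, -38, 224)])}
```

```bash
python3 -m creep '[{"x":0,"y":0,"z":0.02,"spin":0},{"x":0.01,"y":-0.01,"z":0.04,"spin":0},{"x":0.04,"y":-0.03,"z":0.04,"spin":2},{"x":0.08,"y":-0.055,"z":0.04,"spin":4},{"x":0.12,"y":-0.08,"z":0.04,"spin":6},{"x":0.155,"y":-0.10,"z":0.03,"spin":8},{"x":0.178,"y":-0.11,"z":0.0,"spin":9.2},{"x":0.183,"y":-0.11,"z":-0.03,"spin":9.2},{"x":0.183,"y":-0.11,"z":-0.055,"spin":9.2},{"x":0.183,"y":-0.11,"z":-0.063,"spin":9.2},{"x":0.183,"y":-0.11,"z":-0.063,"spin":9.2}]' 0 60
python3 -m creep '[{"x":0,"y":0,"z":0,"spin":0},{"x":0,"y":0,"z":-0.004,"spin":0},{"x":0,"y":0,"z":-0.008,"spin":0},{"x":0,"y":0,"z":-0.012,"spin":0},{"x":0,"y":0,"z":-0.016,"spin":0},{"x":0,"y":0,"z":-0.02,"spin":0},{"x":0,"y":0,"z":-0.024,"spin":0},{"x":0,"y":0,"z":-0.028,"spin":0},{"x":0,"y":0,"z":-0.031,"spin":0},{"x":0,"y":0,"z":-0.033,"spin":0},{"x":0,"y":0,"z":-0.033,"spin":0}]' 0 9
python3 -c "from h import *; tilt('q5'); bays()"
```

```text
time: 11.9
ee_pos: [0.5765, -0.3863, 0.1031]
eef_rot: [0.993, 0.121, 0.001, 0.002]
ft_force: [0.3, -3.9, 4.3]
width: 0.0213
time: 13.28
ee_pos: [0.5758, -0.3839, 0.0694]
eef_rot: [0.993, 0.122, -0.0, 0.0]
ft_force: [-3.2, 0.6, 7.8]
width: 0.0222
yaw 14.0 g [ 0.5758 -0.3839  0.0634] w 0.0222 t 13.28 F [-3.2  0.6  7.8] 
prof [(15, 19), (20, 18), (25, 18), (30, 21), (35, 21), (40, 21), (45, 22), (50, 21), (55, 21), (60, 21), (65, 20), (70, 13), (75, -20), (80, -54), (85, -53), (90, -53), (95, -53), (100, -56), (105, -59), (110, -59), (115, -59), (120, -59), (125, -57)]
tilt -2.8
top {'A -+': (1113, [(-20, 36, 893)]), 'B --': (1128, [(-48, -29, 271)]), 'C ++': (1129, [(42, 20, 875)]), 'D +-': (1133, [(51, -35, 227)])}
scene {'A -+': (1086, [(-19, 33, 739)]), 'B --': (1136, [(-45, -32, 204)]), 'C ++': (854, [(46, 19, 697)]), 'D +-': (743, [(53, -37, 234)])}
```

Bay counts are now A 3, B 1, C 3 and D 1, all eight, and the shaker stands level. Release it and go to the cover.

```bash
python3 -m creep '[{"x":0,"y":0,"z":0,"spin":0},{"x":0,"y":0,"z":0,"spin":0},{"x":0,"y":0,"z":0,"spin":0},{"x":0,"y":0,"z":0.03,"spin":0},{"x":0,"y":0,"z":0.07,"spin":0},{"x":0.0,"y":0,"z":0.09,"spin":0}]' 0.055 20
python3 -m creep '[{"x":0.004,"y":0.05,"z":0,"spin":-1},{"x":0.008,"y":0.10,"z":0,"spin":-2},{"x":0.012,"y":0.15,"z":0,"spin":-3},{"x":0.016,"y":0.20,"z":0,"spin":-4},{"x":0.02,"y":0.25,"z":0,"spin":-5},{"x":0.024,"y":0.30,"z":0,"spin":-6},{"x":0.024,"y":0.33,"z":-0.02,"spin":-7.4},{"x":0.024,"y":0.33,"z":-0.06,"spin":-7.4},{"x":0.024,"y":0.33,"z":-0.095,"spin":-7.4},{"x":0.024,"y":0.33,"z":-0.115,"spin":-7.4},{"x":0.024,"y":0.33,"z":-0.119,"spin":-7.4},{"x":0.024,"y":0.33,"z":-0.119,"spin":-7.4}]' 0.055 20
python3 - <<'E'
from h import *
a=snap('top','x6.png')['pixels'][70:350,90:370]; b=snap('scene','y6.png')['pixels'][140:380,140:420]
cv2.imwrite('pics/ab6.png',np.hstack([cv2.resize(a,(400,400)),cv2.resize(b,(400,400))]))
E
```

```text
time: 14.22
ee_pos: [0.5766, -0.3842, 0.1608]
eef_rot: [0.993, 0.122, 0.001, 0.001]
ft_force: [-0.4, -0.0, -0.7]
width: 0.0546
time: 15.72
ee_pos: [0.6004, -0.054, 0.0404]
eef_rot: [0.998, 0.057, 0.001, 0.0]
ft_force: [0.2, -0.9, -0.3]
width: 0.055
```

View pics/ab6.png

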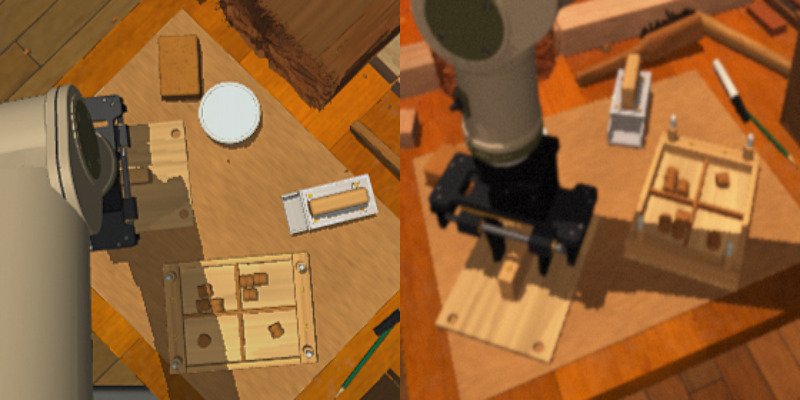

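Picture: knobs 3/3/1/1 in the bays, shaker flat at (330,205) left half, and the fingers over the cover's batten. Grip and lift the cover.

```bash
python3 -m creep '[{"x":0,"y":0,"z":0,"spin":0},{"x":0,"y":0,"z":0,"spin":0},{"x":0,"y":0,"z":0,"spin":0},{"x":0,"y":0,"z":0,"spin":0},{"x":0,"y":0,"z":0.02,"spin":0},{"x":0,"y":0,"z":0.055,"spin":0},{"x":0,"y":0,"z":0.085,"spin":0},{"x":0,"y":0,"z":0.1,"spin":0}]' 0 50
python3 -m creep '[{"x":-0.02,"y":-0.019,"z":0,"spin":-0.3},{"x":-0.05,"y":-0.047,"z":0,"spin":-0.6},{"x":-0.08,"y":-0.076,"z":0,"spin":-0.9},{"x":-0.11,"y":-0.104,"z":0,"spin":-1.2},{"x":-0.14,"y":-0.133,"z":0,"spin":-1.5},{"x":-0.165,"y":-0.157,"z":0,"spin":-1.8},{"x":-0.178,"y":-0.169,"z":0,"spin":-1.8},{"x":-0.1815,"y":-0.172,"z":0,"spin":-1.8},{"x":-0.1815,"y":-0.172,"z":0,"spin":-1.8}]'
python3 - <<'E'
from h import *
a=snap('top','x7.png'); b=snap('scene','y7.png'); s=r.read_state(); print(s['ee_pos'],s['eef_rot'],s['ft_force'])
cv2.imwrite('pics/ab7.png',np.hstack([cv2.resize(a['pixels'][220:360,180:320],(400,400)),cv2.resize(b['pixels'][150:330,260:440],(400,400))]))
for c in (a,b):
    W=cloud(c).reshape(-1,3); q=W[(W[:,2]>.095)&(W[:,2]<.118)&(abs(W[:,0]-.42)<.13)&(abs(W[:,1]+.226)<.14)]
    rc=cv2.minAreaRect((q[:,:2]*1000).astype(np.float32)); A=np.c_[q[:,:2],np.ones(len(q))]; 
    print(len(q),rc,np.median(q[:,2]),'slopes',np.linalg.lstsq(A,q[:,2],rcond=None)[0][:2])
E
```

```text
time: 16.82
ee_pos: [0.6005, -0.054, 0.1422]
eef_rot: [0.998, 0.057, 0.001, 0.0]
ft_force: [-0.3, -0.1, -3.9]
width: 0.0197
time: 17.95
ee_pos: [0.4186, -0.2256, 0.1396]
eef_rot: [0.999, 0.042, 0.0, -0.0]
ft_force: [0.8, 0.7, -4.1]
width: 0.0196
[ 0.41900629 -0.22514968  0.1395714 ] [ 9.99109952e-01  4.21810752e-02  1.28385481e-04 -2.10738803e-04] [ 0.10045686  0.20339183 -2.74384703]
3444 ((418.3429870605469, -225.60272216796875), (150.31655883789062, 200.24879455566406), 4.777317047119141) 0.10524719153268461 slopes [-0.00093789  0.0004616 ]
4818 ((416.3825378417969, -224.98907470703125), (150.30979919433594, 203.12860107421875), 4.498464107513428) 0.10421339800272636 slopes [ 0.00059561 -0.00366833]
```

View pics/ab7.png

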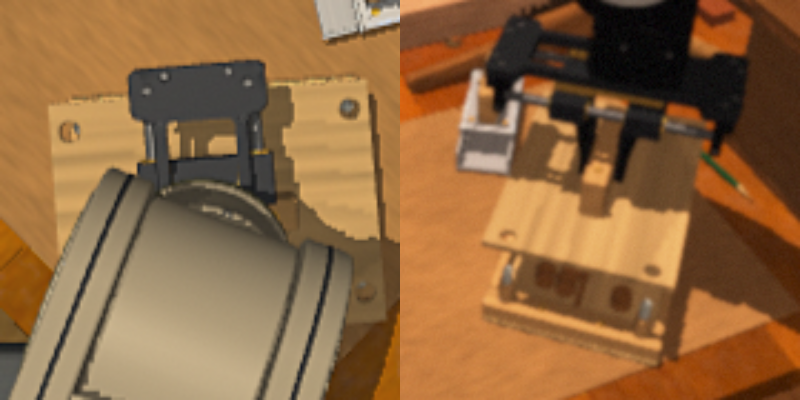

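Right half: cover level over the tray with its holes above the pins. From the top camera it sits within 0.7 mm and 0.1° of the tray. Lowering.

```bash
python3 -m creep '[{"x":0,"y":-0.0005,"z":-0.01,"spin":0},{"x":0,"y":-0.0005,"z":-0.02,"spin":0},{"x":0,"y":-0.0005,"z":-0.027,"spin":0},{"x":0,"y":-0.0005,"z":-0.032,"spin":0},{"x":0,"y":-0.0005,"z":-0.037,"spin":0},{"x":0,"y":-0.0005,"z":-0.042,"spin":0},{"x":0,"y":-0.0005,"z":-0.046,"spin":0},{"x":0,"y":-0.0005,"z":-0.048,"spin":0},{"x":0,"y":-0.0005,"z":-0.048,"spin":0}]'
python3 -m creep '[{"x":0,"y":0,"z":-0.002,"spin":0},{"x":0,"y":0,"z":-0.004,"spin":0},{"x":0,"y":0,"z":-0.005,"spin":0},{"x":0,"y":0,"z":-0.0055,"spin":0},{"x":0,"y":0,"z":-0.0055,"spin":0}]'
```

```text
time: 19.18
ee_pos: [0.4183, -0.2265, 0.0915]
eef_rot: [0.999, 0.042, -0.0, -0.0]
ft_force: [-0.2, 0.1, -2.8]
width: 0.0195
time: 19.8
ee_pos: [0.4187, -0.2267, 0.0882]
eef_rot: [0.999, 0.041, 0.0, 0.001]
ft_force: [-10.8, 4.6, 25.7]
width: 0.0197
```

```bash
cat >> h.py <<'E'
def cov():
    for n in ('top','scene'):
        W=cloud(r.camera(n)).reshape(-1,3); q=W[(W[:,2]>.044)&(W[:,2]<.064)]; d=q[:,:2]-C; x=d@U; y=d@V
        m=(abs(x)<.097)&(abs(y)<.072)&(abs(y)>.015); q=q[m]; A=np.c_[x[m],y[m],np.ones(m.sum())]
        k=np.linalg.lstsq(A,q[:,2],rcond=None)[0]; rc=cv2.minAreaRect((W[(W[:,2]>.048)&(W[:,2]<.062)&(abs((W[:,:2]-C)@U)<.12)&(abs((W[:,:2]-C)@V)<.09)][:,:2]*1000).astype(np.float32))
        co=[float(np.round(np.median(q[(abs(x[m]-a*.085)<.012)&(abs(y[m]-b*.05)<.02)][:,2])*1000,1)) for a in(-1,1) for b in (-1,1)]
        print(n,m.sum(),'centre z mm',(k[2]*1000).round(2),'slope mm/200',(k[:2]*200).round(2),'corners',co,rc)
E
python3 -c "from h import *; cov(); print(r.read_state()['ft_force'])"
```

```text
top 2280 centre z mm 53.82 slope mm/200 [-0.07  0.14] corners [53.7, 53.8, nan, 53.8] ((418.408935546875, -226.67694091796875), (150.23687744140625, 200.4942626953125), 4.758313179016113)
scene 3508 centre z mm 52.98 slope mm/200 [ 0.17 -0.41] corners [53.5, 53.0, 53.0, 53.1] ((416.4305419921875, -226.47511291503906), (150.1667022705078, 203.99427795410156), 4.599294185638428)
[-10.20177498   4.91091861  25.29480717]
  return _methods._mean(a, axis=axis, dtype=dtype,
  ret = ret.dtype.type(ret / rcount)
```

The board's top is 52 mm high once the camera bias is taken off (46 + 6 expected) and level, so it is seated. Relieve the pressure, release and retreat.

```bash
python3 -m creep '[{"x":0,"y":0,"z":0.0015,"spin":0},{"x":0,"y":0,"z":0.0015,"spin":0}]'
python3 -m creep '[{"x":0,"y":0,"z":0,"spin":0},{"x":0,"y":0,"z":0,"spin":0},{"x":0,"y":0,"z":0,"spin":0},{"x":0,"y":0,"z":0.02,"spin":0},{"x":0,"y":0,"z":0.06,"spin":0},{"x":0,"y":0,"z":0.11,"spin":0},{"x":0,"y":0.04,"z":0.14,"spin":0},{"x":0,"y":0.10,"z":0.14,"spin":0},{"x":0,"y":0.16,"z":0.14,"spin":0},{"x":0,"y":0.22,"z":0.14,"spin":0},{"x":0,"y":0.25,"z":0.14,"spin":0},{"x":0,"y":0.25,"z":0.14,"spin":0}]' 0.05 20
python3 - <<'E'
from h import *
cov(); a=snap('top','x8.png'); b=snap('scene','y8.png')
cv2.imwrite('pics/ab8.png',np.hstack([cv2.resize(a['pixels'][70:350,90:370],(400,400)),cv2.resize(b['pixels'][140:380,140:420],(400,400))]))
E
```

```text
time: 20.15
ee_pos: [0.4186, -0.2267, 0.0884]
eef_rot: [0.999, 0.041, 0.0, 0.0]
ft_force: [-5.3, 1.5, 11.3]
width: 0.0195
time: 21.65
ee_pos: [0.4183, 0.0256, 0.2277]
eef_rot: [0.999, 0.044, 0.0, 0.0]
ft_force: [-0.1, -0.1, 0.1]
width: 0.0499
top 6195 centre z mm 54.23 slope mm/200 [0.16 0.  ] corners [54.3, 54.1, 54.4, 54.5] ((418.108642578125, -226.7196502685547), (150.7653045654297, 200.2240447998047), 4.752768039703369)
scene 590 centre z mm 53.46 slope mm/200 [-0.06  0.23] corners [53.3, nan, 53.1, 53.7] ((416.2906799316406, -226.8958740234375), (149.83441162109375, 204.6524658203125), 4.6180219650268555)
  return _methods._mean(a, axis=axis, dtype=dtype,
  ret = ret.dtype.type(ret / rcount)
```

View pics/ab8.png

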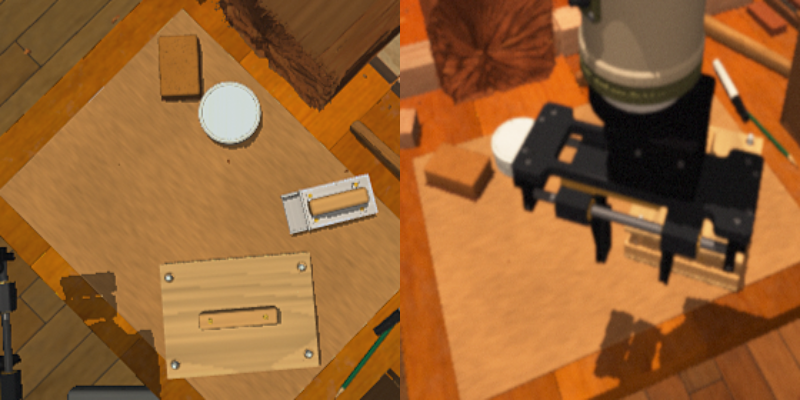

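Left half: the cover lies on all four pins (168,278; 302,267; 175,365; 308,354). The shaker is upright at (330,205), clear of the tray. The tin and block have not moved, and the gripper touches nothing. Handing in.

```bash
python3 -c "from bench import r; print(r.close_job())"
```

```text
the job is handed in; nothing more can be done
None
```

I shook all eight knobs into the tray, stood the shaker back on the bench, put the dust cover on its four shoulders and handed the job in at about 22 s. No verdict was reported.

- **Shaker:** the log stood too close for a straight grasp, so I approached 20 mm nearer and the closing jaws drew the shaker toward me. Moves cannot tilt the tool, so I held the rear of the grip and loosened it briefly; the shaker tipped to about 24°, and I clamped it there.
- **Knobs:** a short shake put out seven, and the eighth was tipped separately into the empty bay. Before the cover went on, depth data and a picture showed 3, 1, 3 and 1 in the four bays.
- **Shaker put back:** it was set down level on its flat bottom near its old place, about 20 mm nearer me and clear of the tray.
- **Cover:** lowering pressed it down with up to about 26 N, measured at the wrist, and I eased that off before letting go. Afterwards its top measured 54.2 mm from the top camera, about 52 mm after that camera's usual offset, as expected. Its corners agree within 0.4 mm, and all four pins show through the holes.
- **Other objects:** the tin and the sanding block look unmoved in the last picture.

**Small disagreements:** the scene camera read the cover's height about 0.8 mm lower and its centre about 2 mm off, within its calibration. In that last check it could not see one corner, because the gripper hid part of its view.

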